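# Stamp an equipment tag in the percussion marking jig and eject it

## Robot

A 6-joint arm with a two-finger parallel gripper is mounted at the origin on the work surface. World frame = base frame: x ahead of the robot, y to its left, z up, the work surface at z = 0. Lengths are in m, angles in rad, forces in N, time in s.
With the tool pointing down it reaches from about 0.3 to 0.75 m from the base axis. Payload 8.5 kg.
Tool frame: the origin (TCP) lies on the centre line of the jaws, within the pads' length; the fingertips stand 17 mm ahead of it and the grasp point (between the pads) lies 2 mm behind it; z points along the fingers, y is the line along which they close (so a half turn about z gives the same grasp; the last joint's range is limited). The gripper opens to 88 mm and grips with 3 to 60 N. Pads are 18 mm wide; open, the fingers measure 123 mm over their backs; the gripper's body (75 mm by 187 mm) begins 45 mm behind the grasp point.
Start: joints at [1.048, 0.381, 1.297, -0, 1.464, -0.215], TCP at [0.167, 0.524, 0.256] pointing down, gripper open.
Joint ranges: [-3.11, 3.11], [-0.89, 2.33], [0.22, 2.48], [-1.42, 4.56], [0.17, 2.85], [-2.88, 2.88]. Speed limits (rad/s): [2.39, 2.39, 3.14, 3.14, 3.14, 3.14].

## Interface

Orientations are given as a unit quaternion [x, y, z, w].
In Python, from workcell import sensors, viewer, order, find_in, cut_out gives the robot as it stands.
- The arm moves only by the tool apply_moves, never from a script. Its argument "steps" is text: rows parted by semicolons, each of 7 numbers parted by spaces: the shift along the tool's x, y, z each as a share of 50 mm, from -1 to 1, then the turn, a rotation vector about the tool's x, y, z each as a share of 0.15 rad, from -1 to 1, then the opening in per cent of the stroke, from 0 (shut) to 100 (fully open). In form: dx dy dz wx wy wz grip; .... A call has exactly 8 rows; each row shifts and turns the commanded pose from where the row before left it, along the tool's axes as they then stand; what a row does not reach is not made up. A row lasts 1/8 s, in which the tool goes at most 62.5 mm and 10.7 degrees, less where a joint would pass 70% of its speed; a pose out of reach is approached as far as the arm can. A call with a number of a shift or a turn outside -1 to 1 is refused whole. A call with a gripper value outside its range is refused whole. The fingers move at their own pace and stop on an object; "grip_force" is the grip in N (left out, the last holds). Time passes only in rows, so rows that do not move let the fingers close, or fill a call up. It gives the time, the measured TCP pose, the force and the opening at its end, in the units of the state.
- sensors.observe(): the state, without advancing time (a new reading comes with each control period).
- viewer.get_image(name): name is "scene" or "top" or "wrist"; returns a dict with "frame" (384x512x3 uint8, red, green, blue), "camera_matrix" (3x3 intrinsics, pixels), "R" (3x3) and "t" (3): a world point X has camera coordinates R X + t. Camera axes: x right, y down, z forward; pixel columns grow to the right and rows downward; lengths in m; the calibration is good to about 2 mm. A picture is of the moment at which its call begins. There is no depth.
- order.job_done(): hands the job in, once; it reports no verdict.
Trained networks look in a picture, given as the dict that the camera call returned (one of the last four; its "shot" number tells which), for a name from the list of things; names that differ only in an ending like _2 or _b are one class to them, and where a whole thing is asked for, a point or a joint stands for the part that bears it (a point fixed in the world has none). Each returns a list of dicts, best first, with "p" (0 to 1); they miss things now and then, are a little off and sometimes report something else, mostly with a low value. They report only what shows in the picture. A call takes as long as a camera call. They do not tell look-alikes from the thing itself.
- find_in(picture, label): "position" ([row, column] in pixels, amid what is visible of it).
- cut_out(picture, label): "mask" (384x512 bool, what is visible of it) and "position" ([row, column] in pixels, amid what is visible of it).
The state is a dict: "t": time; "joint_pos": joint angles; "joint_velocities": joint speeds; "tau": joint torques, N m; "tool_pos": TCP position; "tool_rot": TCP orientation; "force": force on the tool from outside, world axes, zero at the start; "ft_torque": the same for the moment, N m; "width": opening from 0.0 (shut) to 1.0 (fully open).
Only numpy, scipy, OpenCV 4.12 (cv2) and the standard library are available. Lean on these libraries where they do the work, as an engineer would, in place of code of your own. Each camera call takes 0.05 s, during which the arm holds its last target. There are 200 camera calls.

## Task

Stamp the metal tag that is already loaded in the blue marking jig: take the orange-faced mallet from its green mat, hit the head of the sprung punch squarely with a brisk downward blow of the mallet's face so that the punch goes right down to its stop, and let it spring back. Stand the mallet back on its mat, upright on its face as you found it, then push the jig's red pedal with the gripper all the way down and let go, so that the tag is ejected into the jig's catch tray. Do not shift or tip the rack, bottle, jar or radio, and do not hit the lamp.

Things in the scene. Friction and masses are not known exactly. Their poses are not given: they have to be found in the camera images.
- jig: Bench marking jig, bolted down, blue casting. Origin on the table below the punch axis; z up, -x front (pedal), +y tray side. Foot and casting: x -0.060..0.090, y -0.070..0.046; linkage cover and pusher to y -0.110, 53 mm high. Column x 0.035..0.069, 142 mm high, with an overarm 42 mm wide whose top is 125 mm high; the punch stands up through it. Anvil (tag rest) 46 mm high, ending at y 0.036.
- punch_top (a point): Centre of the flat top of the punch head: a steel disc 36 mm in diameter and 14 mm thick on a 16 mm stem with a coil spring, 172 mm above the table when up, 154 mm when down.
- punch (a joint): Punch travel, m: 0 = up, 0.018 = down at its stop. Spring: about 5 N starts it, about 12 N holds it on the stop; it returns by itself. The blow counts when the mallet drives it faster than 0.05 m/s.
- pedal_pad (a point): Where to press the red pedal: middle of the rubber tread, on its top, 68 mm in front of the pedal's hinge (axis along the jig's y, 34 mm high). About 56 mm above the table when up, about 31 mm when down. The pedal is 92 mm long, 62 mm wide and slopes up towards the operator by 0.24 rad when up.
- pedal (a joint): Pedal angle, rad: 0 = up, 0.36 = down at its stop (the pad sinks 25 mm, nearly straight down). About 6 N starts it, about 13 N holds it on the stop; it springs back when released. A linkage in the base drives the brass pusher behind the tag 62 mm towards the tray for a full press.
- tray_in (a point): Centre of the floor of the catch tray, part of the jig: inside 91 mm (jig x) by 124 mm (jig y), floor 16 mm above the table, rim 34 mm high on three sides, the casting on the fourth.
- tag: Aluminium tag blank 80 x 34 x 4 mm, long side along its y, lying on the jig's anvil under the punch (its middle about 20 mm from the punch axis towards the tray) and jutting out on the tray side. Origin: centre of its underside, z up.
- mallet: Mallet, 0.3 to 0.6 kg, standing on one face of its head. Head: upright cylinder 80 mm high, orange faces 48 mm across, dark steel 40 mm across between. Handle: black, level, along the mallet's -x to 178 mm from the head's axis, 24 mm wide, 28 mm high, centreline 40 mm above the lower face. Origin: centre of the lower face; z up along the head. Balance point about 10 mm along the handle.
- mallet_grip (a point): Good grip point on the handle, on its centreline, 52 mm from the head's axis.
- mat: Green mat 110 x 110 mm, 6 mm thick, fixed to the table; the mallet's place. Origin: centre of its underside on the table.
- rack: Black tube rack 90 (x) x 170 (y) mm with blue-capped tubes, 114 mm high, loose. Origin: centre of its underside. Leave alone.
- bottle: White bottle with a blue cap, 72 mm in diameter, 230 mm high, loose. Origin: centre of its underside. Leave alone.
- jar: Amber jar with a white lid, 68 mm in diameter, 95 mm high, loose. Origin: centre of its underside. Leave alone.
- radio: Black hand-held radio standing upright, 44 x 64 mm, 125 mm high with a stub antenna to 220 mm, loose. Origin: centre of its underside. Leave alone.
- lamp: White magnifier lamp, fixed: base 90 mm in diameter, upright post 18 mm in diameter to 320 mm high, then an arm to its head (120 mm in diameter, 385 to 410 mm high) that lies 165 mm from the post along the lamp's x. Origin: centre of the base on the table. Do not hit.
Mind the look-alikes: they are no part of the job. Several things have the shape of the tag; the one meant has the colours described above.

How it is judged:
On the way, in this order (a step that is already met when the one before it is completed fails the run):
1. the mallet's face strikes the punch head squarely (centres within 16 mm, mallet tilted less than 0.25 rad) and drives it down faster than 0.05 m/s, with the tag still in the jig (velocity of joint punch above 0.05 m/s and value of joint punch above 0.002 m and contact force between mallet and punch above 1 N and horizontal distance between mallet and punch_top below 0.016 m and angle between mallet's own z axis and vertical below 0.25 rad and y of tag in the frame of jig between 0.008 and 0.03 m and z of tag in the frame of jig between 0.043 and 0.052 m).
2. the mallet brings the punch to rest at its stop (at least 16.5 of 18 mm) (value of joint punch above 0.0165 m and velocity of joint punch below 0.05 m/s and contact force between mallet and punch above 1 N).
3. the punch has sprung back and the mallet stands released, upright on its face on the mat (its middle within 30 mm of the mat's middle), the tag still in the jig (horizontal distance between mallet and mat below 0.03 m and angle between mallet's own z axis and vertical below 0.1 rad and z of mallet in the frame of mat below 0.012 m and linear speed of mallet below 0.02 m/s and contact force between the fingers and mallet below 0.1 N and value of joint punch below 0.003 m and y of tag in the frame of jig between 0.008 and 0.03 m and z of tag in the frame of jig between 0.043 and 0.052 m), for 0.2 s.
4. the gripper's fingers press the pedal to its stop (at least 0.33 of 0.36 rad) (value of joint pedal above 0.33 rad and contact force between the fingers and pedal above 0.5 N).
At the end, for the whole second after the job is handed in: Tag at rest in the catch tray (leaning is fine), mallet released and at rest on its face on the mat (middles within 30 mm, tilt under 0.1 rad), punch and pedal sprung back up, rack, bottle, jar and radio within 20 mm of their starts and upright (y of tag in the frame of jig between 0.048 and 0.165 m and x of tag in the frame of jig between -0.047 and 0.047 m and z of tag in the frame of jig below 0.04 m and linear speed of each of tag, mallet below 0.02 m/s and horizontal distance between mallet and mat below 0.03 m and angle between mallet's own z axis and vertical below 0.1 rad and z of mallet in the frame of mat below 0.012 m and contact force between the fingers and mallet below 0.1 N and value of joint punch below 0.003 m and value of joint pedal below 0.04 rad and distance of each of rack, bottle, jar, radio from where it was at the start of the episode below 0.02 m and angle between each of rack, bottle, jar, radio's own z axis and vertical below 0.2 rad); the robot touches nothing.
It fails at once if the tube rack is shifted more than 20 mm or tipped (distance of rack from where it was at the start of the episode above 0.02 m or angle between rack's own z axis and vertical above 0.2 rad).
It fails at once if the white bottle is shifted more than 20 mm or tipped (distance of bottle from where it was at the start of the episode above 0.02 m or angle between bottle's own z axis and vertical above 0.2 rad).
It fails at once if the amber jar is shifted more than 20 mm or tipped (distance of jar from where it was at the start of the episode above 0.02 m or angle between jar's own z axis and vertical above 0.2 rad).
It fails at once if the hand-held radio is shifted more than 20 mm or tipped (distance of radio from where it was at the start of the episode above 0.02 m or angle between radio's own z axis and vertical above 0.2 rad).
It fails at once if the lamp is hit (more than 3 N) (contact force between anything else and lamp above 3 N).
It also fails if it takes over 58 s, if anything falls off the work surface, if the arm or the gripper's body presses on something with over 40 N, if the wrist force passes 120 N, or if a joint passes its speed limit or range.

## Working session

There is one attempt and no reset: what is moved stays moved. The work goes in short steps, Python scripts to look and compute and a tool call to move; the robot and the scene stay as the last step left them, time stands still between calls to the robot, and variables do not carry over. Pictures are saved under pics/ and viewed, on a budget of 10 in all, crops included, one or two more only if the job needs it, and the job is handed in when it is done.

Besides the shell and the picture viewer there is one more tool, called after ">>>" by a JSON object that holds its "op" and its "data". apply_moves: Moves the arm, as the interface text tells. Shift numbers are shares of 50 mm and turn numbers shares of 0.15 rad, none past 1 either way. Its arguments: {"type":"object","properties":{"steps":{"type":"string"},"grip_force":{"type":"number"}},"required":["steps"]}

```bash
mkdir -p pics; ls; cat > h.py <<'E'
import numpy as np, cv2, pickle
from workcell import sensors, viewer, order, find_in, cut_out
def get(n):
    return viewer.get_image(n)
def ray(p,uv,z):
    K=np.array(p["camera_matrix"]);R=np.array(p["R"]);t=np.array(p["t"])
    d=R.T@np.linalg.inv(K)@np.array([uv[0],uv[1],1.]); c=-R.T@t
    return c+d*(z-c[2])/d[2]
def proj(p,X):
    c=np.array(p["R"])@np.array(X)+np.array(p["t"]); q=np.array(p["camera_matrix"])@c; return q[:2]/q[2]
def save(p,n): cv2.imwrite("pics/"+n,p["frame"][:,:,::-1])
E
python3 - <<'E'
from h import *
for n in ["top","scene"]:
    p=get(n); save(p,n+"0.png"); pickle.dump(p,open(n+"0.pkl","wb"))
    print(n, "cam", -np.array(p["R"]).T@np.array(p["t"]))
    for l,z in [("mallet",.08),("mallet_grip",.046),("mat",.006),("jig",.05),("punch_top",.172),("pedal_pad",.056),("tray_in",.016),("tag",.05),("lamp",.4),("rack",.114),("bottle",.23),("jar",.095),("radio",.125)]:
        for r in find_in(p,l)[:2]:
            v,u=r["position"]; print(l,round(r["p"],2),round(u),round(v),ray(p,(u,v),z).round(3))
s=sensors.observe(); print(s)
E
```

```text
pics
top cam [ 0.34706933 -0.02548594  1.20614624]
mallet 0.68 125 239 [0.44 0.33 0.08]
mallet_grip 0.79 125 247 [0.421 0.34  0.046]
mallet_grip 0.7 346 175 [ 0.652 -0.292  0.046]
mat 0.75 138 229 [0.478 0.319 0.006]
jig 0.85 238 195 [0.581 0.024 0.05 ]
punch_top 0.63 244 186 [0.581 0.006 0.172]
punch_top 0.22 124 249 [0.408 0.302 0.172]
tray_in 0.58 238 194 [0.589 0.026 0.016]
tray_in 0.39 183 270 [0.362 0.176 0.016]
tag 0.78 257 137 [ 0.759 -0.024  0.05 ]
tag 0.57 235 189 [0.599 0.034 0.05 ]
lamp 0.72 137 62 [0.797 0.239 0.4  ]
rack 0.68 368 227 [ 0.491 -0.333  0.114]
rack 0.26 139 227 [0.472 0.286 0.114]
bottle 0.81 308 281 [ 0.343 -0.155  0.23 ]
bottle 0.21 242 229 [0.461 0.004 0.23 ]
jar 0.69 183 270 [0.361 0.163 0.095]
radio 0.84 345 172 [ 0.637 -0.27   0.125]
scene cam [0.96944473 0.44561343 1.00879096]
mallet 0.72 377 270 [0.462 0.343 0.08 ]
mallet 0.24 290 206 [0.503 0.038 0.08 ]
mallet_grip 0.92 374 268 [0.446 0.331 0.046]
mat 0.78 358 290 [0.512 0.34  0.006]
jig 0.9 268 223 [0.583 0.028 0.05 ]
punch_top 0.74 264 201 [0.596 0.019 0.172]
pedal_pad 0.61 292 208 [0.492 0.036 0
[... 398 characters left out ...]
5]
{'t': 1.4, 'joint_pos': array([ 1.04772024e+00,  3.80627316e-01,  1.29740935e+00,  1.87406616e-05,
        1.46358265e+00, -2.15272212e-01]), 'joint_velocities': array([ 2.04929092e-04, -1.31106201e-03, -6.01799431e-04, -4.09563371e-04,
       -8.29479349e-04, -4.77580950e-05]), 'tau': array([ 4.64483328e-04, -4.37794912e+01, -2.24741274e+01,  7.14089046e-02,
        3.13172699e-02, -7.07611335e-06]), 'tool_pos': array([0.1666084 , 0.52414454, 0.25573057]), 'tool_rot': array([ 1.53296098e-01,  9.88180300e-01, -9.07353397e-06, -1.35002253e-05]), 'force': array([-0.12553222,  0.31678886,  0.67051912]), 'ft_torque': array([ 0.01079046, -0.04365122,  0.00549943]), 'width': 1.0023178743378345}
```

```bash
python3 - <<'E'
import cv2
a=cv2.imread("pics/top0.png")[40:330,80:420]; cv2.imwrite("pics/top0c.png",cv2.resize(a,(703,600),interpolation=cv2.INTER_CUBIC))
b=cv2.imread("pics/scene0.png")[110:340,170:440]; cv2.imwrite("pics/scene0c.png",cv2.resize(b,(704,600),interpolation=cv2.INTER_CUBIC))
E
```

```text
(no output)
```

View pics/top0c.png

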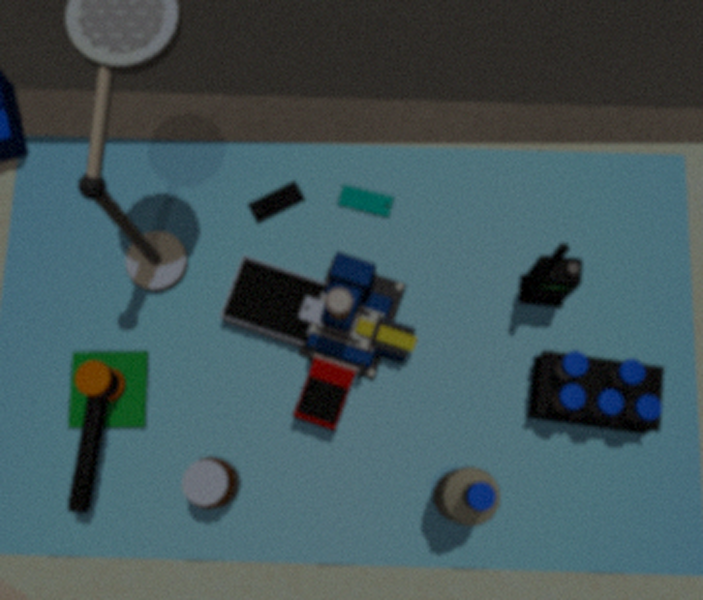

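View pics/scene0c.png

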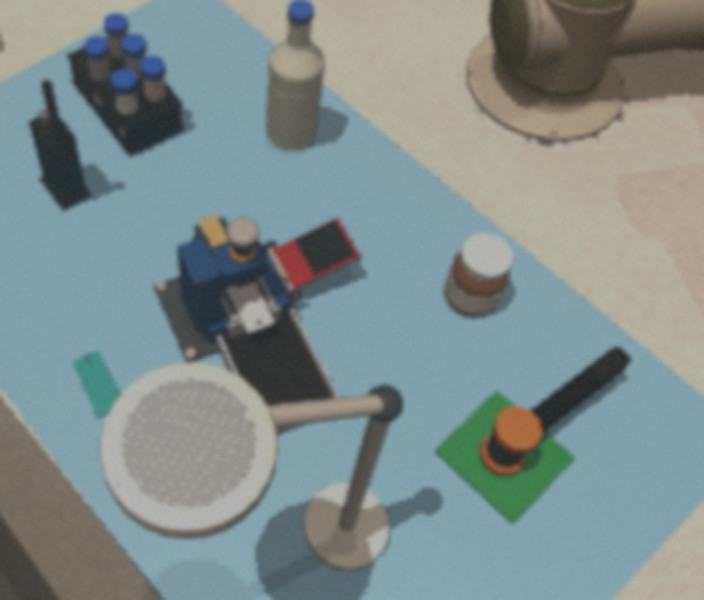

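```bash
python3 - <<'E'
from h import *
T=pickle.load(open("top0.pkl","rb"));S=pickle.load(open("scene0.pkl","rb"))
tc=lambda u,v:(80+u/2.068,40+v/2.068); sc=lambda u,v:(170+u/2.607,110+v/2.607)
def hsvc(p,lo,hi,box):
    m=cv2.inRange(cv2.cvtColor(p["frame"],cv2.COLOR_RGB2HSV),np.array(lo),np.array(hi)); k=np.zeros_like(m); x0,y0,x1,y1=map(int,box); k[y0:y1,x0:x1]=m[y0:y1,x0:x1]; return k
for n,a,b,z in [("punch",(341,301),(242,233),.172),("mtop",(93,379),(519,428),.086),("pad",(323,398),(325,248),.056),("trayL1",(243,259),None,.034),("trayL2",(222,323),None,.034),("hend",(80,507),(622,356),.05),("matc",(109.3,390),None,.006),("jar",(208,483),(487,256),.095),("lampbase",(155,260),None,.01),("lampelbow",(92,187),(384,403),.33),("lamphead",(122,17),(189,447),.4),("bottlecap",(481,496),(301,11),.23)]:
    print(n,ray(T,tc(*a),z).round(4), ray(S,sc(*b),z).round(4) if b else "")
# mat by contour
g=hsvc(T,(45,80,30),(75,255,255),(100,190,170,260)); c=cv2.findNonZero(g); print("mat rect",cv2.minAreaRect(c)); (cx,cy),_,_=cv2.minAreaRect(c); print(ray(T,(cx,cy),.006))
o=hsvc(T,(5,150,90),(20,255,255),(100,190,170,260)); c=cv2.findNonZero(o); print("orange",cv2.minEnclosingCircle(c), c.reshape(-1,2).mean(0))
r=np.concatenate([cv2.findNonZero(hsvc(T,(0,120,60),(4,255,255),(210,200,270,260))) ,cv2.findNonZero(hsvc(T,(174,120,60),(180,255,255),(210,200,270,260)))]); print("ped",cv2.minAreaRect(r),cv2.boxPoints(cv2.minAreaRect(r)))
for q in cv2.boxPoints(cv2.minAreaRect(r)): print(ray(T,q,.056).round(4))
E
```

```text
punch [0.5815 0.0022 0.172 ] [0.5926 0.0123 0.172 ]
mtop [0.4837 0.3331 0.086 ] [0.4911 0.3387 0.086 ]
pad [0.4707 0.0253 0.056 ] [0.4772 0.0334 0.056 ]
trayL1 [0.6707 0.1496 0.034 ] 
trayL2 [0.5756 0.174  0.034 ] 
hend [0.3152 0.3458 0.05  ] [0.316  0.3525 0.05  ]
matc [0.4784 0.3339 0.006 ] 
jar [0.3517 0.1685 0.095 ] [0.3609 0.1781 0.095 ]
lampbase [0.6718 0.2827 0.01  ] 
lampelbow [0.6658 0.276  0.33  ] [0.6821 0.2866 0.33  ]
lamphead [0.8304 0.238  0.4   ] [0.8359 0.2415 0.4   ]
bottlecap [ 0.3458 -0.1664  0.23  ] [ 0.3557 -0.1596  0.23  ]
mat rect ((131.5, 228.0), (36.0, 37.0), 90.0)
[0.48000642 0.33805949 0.006     ]
orange ((124.5, 222.5), 7.905794143676758) [124.34536082 222.19587629]
ped ((236.90000915527344, 229.80001831054688), (21.187259674072266, 30.041635513305664), 18.43494987487793) [[222.1     240.70001]
 [231.6     212.20001]
 [251.70001 218.90002]
 [242.20001 247.40002]]
[0.4462 0.0642 0.056 ]
[0.5284 0.0407 0.056 ]
[ 0.5108 -0.0175  0.056 ]
[0.4291 0.0068 0.056 ]
```

>>> {"op": "apply_moves", "data": {"steps": "-0.88 -0.28 0 0 0 0 100;-0.88 -0.28 0 0 0 0 100;-0.88 -0.28 0 0 0 0 100;-0.88 -0.28 0 0 0 0 100;-0.88 -0.28 0 0 0 0 100;-0.88 -0.28 0 0 0 0 100;-0.88 -0.28 0 0 0 -0.7 100;0 0 0 0 0 -0.83 100", "grip_force": 60}}

```text
t: 2.4
tool_pos: [0.4327, 0.3357, 0.2554]
tool_rot: [0.039, 0.999, -0.0, 0.0]
force: [-0.1, 1.3, 0.4]
width: 0.998
```

```bash
cat >> h.py <<'E'
from scipy.spatial.transform import Rotation as Ro
def delta(target,s=None):
    "world TCP target -> shares of 50mm in tool axes"
    s=s or sensors.observe(); return Ro.from_quat(s["tool_rot"]).inv().apply(np.array(target)-s["tool_pos"])/.05
def yaw(s): x=Ro.from_quat(s["tool_rot"]).as_matrix()[:,0]; return np.arctan2(x[1],x[0])
E
python3 - <<'E'
from h import *
p=get("wrist"); save(p,"w1.png"); pickle.dump(p,open("w1.pkl","wb"))
s=sensors.observe(); print(s["t"],s["tool_pos"],s["tool_rot"],yaw(s)); print(-p["R"].T@p["t"]); print(p["camera_matrix"])
for X in [(.484,.333,.086),(.491,.339,.086),(.432,.337,.046)]: print(X,proj(p,X))
q=get("scene"); save(q,"s1.png"); print("tcp in scene",proj(q,s["tool_pos"]))
E
```

```text
2.45 [0.43162328 0.33641672 0.25547268] [ 3.59530365e-02  9.99353466e-01 -9.45679156e-05 -1.41880190e-04] 3.0696710517626773
[0.34938167 0.34315753 0.38536379]
[[329.05415889   0.         252.18335844]
 [  0.         329.05415889 195.91677907]
 [  0.           0.           1.        ]]
(0.484, 0.333, 0.086) [252.55984858 227.74893169]
(0.491, 0.339, 0.086) [259.08134186 233.719658  ]
(0.432, 0.337, 0.046) [252.53026839 166.96086417]
tcp in scene [402.43473039 230.19801661]
```

View pics/w1.png

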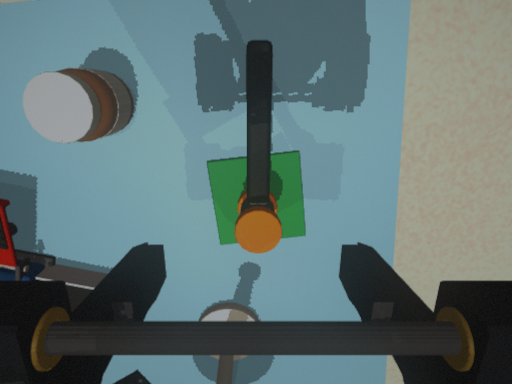

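```bash
python3 - <<'E'
from h import *
p=pickle.load(open("w1.pkl","rb"))
h=p["frame"]; o=cv2.inRange(cv2.cvtColor(h,cv2.COLOR_RGB2HSV),(5,150,120),(20,255,255)); o[:200]=0;o[260:]=0; o[:,:220]=0;o[:,300:]=0
c=cv2.findNonZero(o); u=(c[:,0,0].min()+c[:,0,0].max())/2; vb=c[:,0,1].max(); w=np.ptp(c[:,0,0])+1; print(u,vb,w)
H=ray(p,(u,vb-w/2+.5),.086); E=ray(p,(259,42),.058); d=(E-H)[:2]; L=np.linalg.norm(d); d/=L; print(H,E,L,np.arctan2(d[1],d[0]))
G=H[:2]+.052*d; print("grip",G); s=sensors.observe(); print(delta([*G,.048]),yaw(s))
g=cv2.inRange(cv2.cvtColor(h,cv2.COLOR_RGB2HSV),(45,80,30),(75,255,255)); r=cv2.minAreaRect(cv2.findNonZero(g)); print(r,ray(p,r[0],.006))
E
```

```text
258.0 252 47
[0.48577117 0.33829086 0.086     ] [0.31369882 0.35198781 0.058     ] 0.17261663066828048 3.0621602069543146
grip [0.43393514 0.34241701]
[-0.05180963  0.11367739  4.15214635] 3.0629163992342514
((257.1280517578125, 197.65243530273438), (84.8114242553711, 92.43119049072266), 83.6598129272461) [0.48044112 0.33891756 0.006     ]
```

>>> {"op": "apply_moves", "data": {"steps": "-0.05 0.11 0.7 0 0 0 100;0 0 0.7 0 0 0 100;0 0 0.7 0 0 0 100;0 0 0.7 0 0 0 100;0 0 0.7 0 0 0 100;0 0 0.65 0 0 0 100;0 0 0 0 0 0 0;0 0 0 0 0 0 0", "grip_force": 60}}

```text
t: 3.5
tool_pos: [0.4337, 0.3432, 0.0495]
tool_rot: [0.039, 0.999, 0.0, 0.001]
force: [-0.2, 0.2, 0.7]
width: 0.797
```

>>> {"op": "apply_moves", "data": {"steps": "0 0 0 0 0 0 0;0 0 0 0 0 0 0;0 0 0 0 0 0 0;0 0 -0.2 0 0 0 0;0 0 -0.6 0 0 0 0;0 0 -0.9 0 0 0 0;0 0 -0.9 0 0 0 0;0 0 -0.9 0 0 0 0"}}

```text
t: 4.5
tool_pos: [0.4331, 0.3426, 0.2256]
tool_rot: [0.039, 0.999, 0.0, 0.0]
force: [-0.0, -0.6, 0.4]
width: 0.001
```

```bash
python3 - <<'E'
from h import *
p=get("wrist"); save(p,"w2.png"); pickle.dump(p,open("w2.pkl","wb"))
s=sensors.observe(); print(s)
E
```

```text
{'t': 4.55, 'joint_pos': array([ 4.55006824e-01,  4.01884165e-01,  1.33567805e+00,  1.87005269e-05,
        1.39348196e+00, -1.03762412e+00]), 'joint_velocities': array([ 0.00402481,  0.0221206 ,  0.05382273,  0.00295276, -0.16256272,
        0.00159759]), 'tau': array([-8.48362483e-01, -2.67609769e+01, -1.16952342e+01, -8.94849276e-03,
        6.05341257e-02, -1.80755993e-03]), 'tool_pos': array([0.43466197, 0.3434698 , 0.23154412]), 'tool_rot': array([0.0390738 , 0.99922241, 0.0025093 , 0.00463905]), 'force': array([1.21020073, 0.80747799, 4.74085576]), 'ft_torque': array([ 0.0124939 ,  0.02219098, -0.01968593]), 'width': 0.00594324400204939}
```

View pics/w2.png

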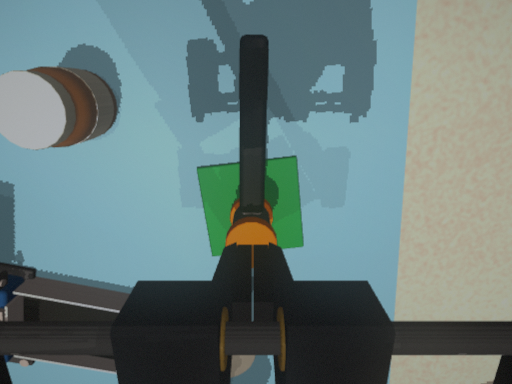

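>>> {"op": "apply_moves", "data": {"steps": "0 0 0 0 0 0 65;0 0 0 0 0 0 65;0 0 0.3 0 0 0 65;0 0 0.6 0 0 0 65;0 0 0.7 0 0 0 65;0 0 0.7 0 0 0 65;0 0 0.7 0 0 0 65;0 0 0.48 0 0 0 65"}}

```text
t: 5.55
tool_pos: [0.4323, 0.3421, 0.0465]
tool_rot: [0.039, 0.999, -0.001, -0.002]
force: [0.2, -0.0, 0.4]
width: 0.651
```

>>> {"op": "apply_moves", "data": {"steps": "0 0 0 0 0 0 0;0 0 0 0 0 0 0;0 0 0 0 0 0 0;0 0 0 0 0 0 0;0 0 0 0 0 0 0;0 0 0 0 0 0 0;0 0 0 0 0 0 0;0 0 0 0 0 0 0", "grip_force": 60}}

```text
t: 6.55
tool_pos: [0.4335, 0.3428, 0.0499]
tool_rot: [0.039, 0.999, 0.0, 0.0]
force: [-2.0, -1.0, 7.2]
width: 0.267
```

>>> {"op": "apply_moves", "data": {"steps": "0 0 -0.4 0 0 0 0;0 0 -0.8 0 0 0 0;0 0 -0.9 0 0 0 0;0 0 -0.9 0 0 0 0;0 -0.5 -0.9 0 0 0 0;0 -0.7 -0.9 0 0 0 0;0 -0.9 0 0 0 0 0;0 -0.9 0 0 0 0 0"}}

```text
t: 7.55
tool_pos: [0.4207, 0.1919, 0.2887]
tool_rot: [0.039, 0.999, -0.0, -0.001]
force: [0.4, -0.4, -5.2]
width: 0.267
```

>>> {"op": "apply_moves", "data": {"steps": "-0.3 -0.8 0 0 0 0 0;-0.7 -0.8 0 0 0 0 0;-0.8 -0.6 0 0 0 0 0;-0.8 -0.38 0 0 0 0 0;-0.7 0 0 0 0 0 0;-0.48 0 0 0 0 0 0;0 0 0 0 0 0 0;0 0 0 0 0 0 0"}}

```text
t: 8.55
tool_pos: [0.5992, 0.05, 0.2885]
tool_rot: [0.039, 0.999, 0.0, -0.001]
force: [0.2, -0.5, -5.7]
width: 0.264
```

```bash
python3 - <<'E'
from h import *
p=get("wrist"); save(p,"w3.png"); pickle.dump(p,open("w3.pkl","wb"))
s=sensors.observe(); pickle.dump(s,open("s3.pkl","wb")); print({k:s[k] for k in ("t","tool_pos","tool_rot","force","ft_torque","width")})
print("pred punch",proj(p,(.587,.0075,.172)), "pad", proj(p,(.474,.029,.056)))
E
```

```text
{'t': 8.6, 'tool_pos': array([0.59913874, 0.0500175 , 0.28888868]), 'tool_rot': array([ 3.90129212e-02,  9.99238407e-01,  6.41085602e-05, -7.70223301e-04]), 'force': array([ 0.97362   , -0.50626985, -5.73532246]), 'ft_torque': array([0.04750369, 0.28777692, 0.00133051]), 'width': 0.2658017420308255}
pred punch [195.53029578 185.5627811 ] pad [220.74945373  43.34876374]
```

View pics/w3.png

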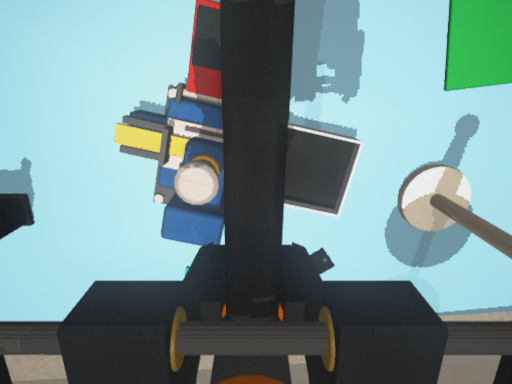

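```bash
python3 - <<'E'
from h import *
p=pickle.load(open("w3.pkl","rb")); s=pickle.load(open("s3.pkl","rb"))
g=cv2.cvtColor(p["frame"],cv2.COLOR_RGB2GRAY).astype(int)
for v in (5,20,60,130,170,200,225): print(v,[u for u in range(180,330) if abs(g[v,u+1]-g[v,u-1])>35], g[v,210:300:6])
T=s["tool_pos"]; M=Ro.from_quat(s["tool_rot"]).as_matrix()
for th in (0,.1,.2,.3):
    c,si=np.cos(th),np.sin(th)
    # mallet frame: handle dir = tool x ; up = -tool z ; tilt head down by th about grip point (TCP -z ~ 4mm lower)
    hx=M[:,0]*c-M[:,2]*si; up=-M[:,2]*c-M[:,0]*si; y=M[:,1]; gp=T-np.array([0,0,.004])
    out=[]
    for a in (.03,.06,.09,.12): out.append([proj(p,gp+hx*a+sg*.012*y+up*.014).round(0).tolist() for sg in (-1,1)])
    lf=gp-hx*.052-up*.04
    print(th,out,"end",proj(p,gp+hx*.126+up*.014).round(),"lowface back",proj(p,lf+hx*.024).round(),"upperface back",proj(p,lf+up*.08+hx*.024).round())
hsv=cv2.cvtColor(p["frame"],cv2.COLOR_RGB2HSV)
# punch disc
m=cv2.inRange(hsv,(0,0,120),(180,90,255)); 
print("punch",ray(p,(196.5,184.5),.172))
print("pad corners",[ (c, ray(p,c,.06).round(4)) for c in [(197,3),(190,95)]])
print("tray far corners",ray(p,(359,142),.034),ray(p,(337,214),.034))
a=p["frame"][80:260,110:300]; 
E
```

```text
5 [194, 195, 196, 198, 220, 294, 295] [107 104  44  43  41  41  39  38  37  35  37  33  39  33  66]
20 [193, 194, 195, 293, 294] [ 67  65  44  44  40  43  37  39  37  37  42  38  39  38 108]
60 [189, 190, 191, 192, 291, 292] [ 55  52  42  41  41  38  41  39  40  39  39  42  40  41 132]
130 [184, 185, 186, 187, 199, 222, 223, 296, 297, 298, 299, 313, 314, 315] [134 134 106  40  43  45  44  43  43  42  46  45  41  49  50]
170 [212, 213, 219, 223, 224] [168 115  92  45  47  45  40  44  43  45  47  41  37  57  58]
200 [182, 183, 184, 210, 211, 284] [165 100  54  45  44  45  46  46  44  45  47  44  44  87  62]
225 [223, 224, 225, 281, 282, 283] [104 103  80  43  41  43  44  45  46  47  47  45 115 221 221]
0 [[[219.0, 227.0], [280.0, 227.0]], [[217.0, 152.0], [282.0, 152.0]], [[214.0, 64.0], [285.0, 64.0]], [[210.0, -40.0], [288.0, -40.0]]] end [249. -63.] lowface back [251. 278.] upperface back [249. 396.]
0.1 [[[219.0, 234.0], [281.0, 234.0]], [[215.0, 160.0], [284.0, 160.0]], [[211.0, 69.0], [287.0, 69.0]], [[206.0, -47.0], [292.0, -47.0]]] end [249. -74.] lowface back [251. 270.] upperface back [250. 396.]
0.2 [[[218.0, 241.0], [281.0, 241.0]], [[214.0, 170.0], [285.0, 171.0]], [[208.0, 78.0], [290.0, 78.0]], [[200.0, -50.0], [297.0, -50.0]]] end [248. -81.] lowface back [251. 262.] upperface back [250. 396.]
0.3 [[[218.0, 249.0], [281.0, 249.0]], [[212.0, 183.0], [286.0, 183.0]], [[205.0, 91.0], [293.0, 91.0]], [[193.0, -46.0], [303.0, -46.0]]] end [248. -82.] lowface back [251. 254.] upperface back [250. 393.]
punch [0.58619727 0.00837008 0.172     ]
pad corners [((197, 3), array([0.4375, 0.0104, 0.06  ])), ((190, 95), array([ 0.5209, -0.0079,  0.06  ]))]
tray far corners [0.58857893 0.17709403 0.034     ] [0.67737841 0.15190071 0.034     ]
```

>>> {"op": "apply_moves", "data": {"steps": "0.4 -0.25 0 0 0 0 0;0.5 -0.35 0 0 0 0 0;0.34 -0.25 0.2 0 0 0 0;0 0 0.4 0 0 0 0;0 0 0.3 0 0 0 0;0 0 0.15 0 0 0 0;0 0 0 0 0 0 0;0 0 0 0 0 0 0"}}

```text
t: 9.6
tool_pos: [0.535, 0.0123, 0.2374]
tool_rot: [0.039, 0.999, -0.0, 0.001]
force: [-0.0, 0.3, -5.4]
width: 0.264
```

```bash
python3 - <<'E'
from h import *
s=sensors.observe(); print({k:s[k] for k in ("t","tool_pos","tool_rot","force","ft_torque","width")})
p=get("top");q=get("scene")
a=p["frame"][140:260,190:310];b=q["frame"][140:260,210:330]
cv2.imwrite("pics/c4.png",cv2.resize(np.hstack([a,b]),(800,400),interpolation=cv2.INTER_CUBIC)[:,:,::-1])
for c in (p,q): print(proj(c,(.586,.008,.172)),proj(c,(.586,.008,.272)))
E
```

```text
{'t': 9.6, 'tool_pos': array([0.53498828, 0.01233029, 0.23743101]), 'tool_rot': array([ 3.90694212e-02,  9.99236319e-01, -9.15932795e-05,  5.91390051e-04]), 'force': array([-0.0239083 ,  0.27096138, -5.39323601]), 'ft_torque': array([0.04016999, 0.22566499, 0.00659732]), 'width': 0.2636317823802547}
[242.73003547 183.80817903] [241.71000363 174.28260598]
[263.64298165 197.17710948] [264.11180889 175.17596703]
```

View pics/c4.png

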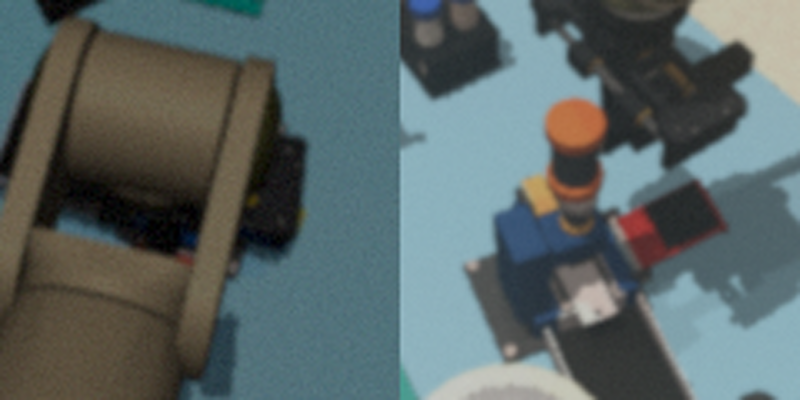

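>>> {"op": "apply_moves", "data": {"steps": "0 0 0.4 0 0 0 0;0 0 0.32 0 0 0 0;0 0 0.06 0 0 0 0;0 0 0.02 0 0 0 0;0 0 0 0 0 0 0;0 0 0 0 0 0 0;0 0 0 0 0 0 0;0 0 0 0 0 0 0"}}

```text
t: 10.7
tool_pos: [0.5353, 0.0122, 0.1986]
tool_rot: [0.039, 0.999, -0.0, 0.001]
force: [-4.0, 1.4, 5.8]
width: 0.266
```

```bash
python3 - <<'E'
from h import *
s=sensors.observe(); print({k:s[k] for k in ("t","tool_pos","tool_rot","force","ft_torque","width")})
q=get("scene")
b=q["frame"][140:260,210:330]
cv2.imwrite("pics/c5.png",cv2.resize(b,(500,500),interpolation=cv2.INTER_CUBIC)[:,:,::-1])
E
```

```text
{'t': 10.7, 'tool_pos': array([0.53525084, 0.0122041 , 0.19864383]), 'tool_rot': array([ 3.90647689e-02,  9.99235678e-01, -2.93014294e-04,  1.38495890e-03]), 'force': array([-3.9634596 ,  1.41859098,  5.78460827]), 'ft_torque': array([0.07099937, 0.49866256, 0.00563248]), 'width': 0.2664287069212308}
```

View pics/c5.png

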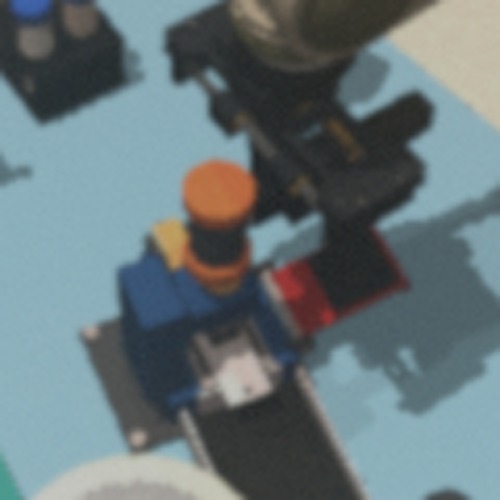

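>>> {"op": "apply_moves", "data": {"steps": "0 0 0.04 0 0 0 0;0 0 0.02 0 0 0 0;0 0 0.02 0 0 0 0;0 0 0 0 0 0 0;0 0 0 0 0 0 0;0 0 0 0 0 0 0;0 0 0 0 0 0 0;0 0 0 0 0 0 0"}}

```text
t: 11.75
tool_pos: [0.5348, 0.0122, 0.197]
tool_rot: [0.039, 0.999, -0.001, 0.002]
force: [-13.9, -0.1, 25.2]
width: 0.267
```

>>> {"op": "apply_moves", "data": {"steps": "0 0 -0.2 0 0 0 0;0 0 -0.5 0 0 0 0;0 0 -0.6 0 0 0 0;0 0 -0.6 0 0 0 0;0.4 0 0 0 0 0 0;0.8 0.2 0 0 0 0 0;0.8 0.5 0 0 0 0 0;0.6 0.8 0 0 0 0 0"}}

```text
t: 12.75
tool_pos: [0.4096, 0.0976, 0.2881]
tool_rot: [0.04, 0.999, 0.0, -0.0]
force: [1.0, 1.7, -4.8]
width: 0.269
```

>>> {"op": "apply_moves", "data": {"steps": "0 0.9 0 0 0 0 0;0 0.9 0 0 0 0 0;0 0.9 0 0 0 0 0;0 0.9 0 0 0 0 0;0 0.8 0 0 0 0 0;0 0.5 0 0 0 0 0;0 0 0 0 0 0 0;0 0 0 0 0 0 0"}}

```text
t: 13.75
tool_pos: [0.4301, 0.341, 0.2877]
tool_rot: [0.039, 0.999, -0.0, -0.0]
force: [-0.3, -0.3, -6.2]
width: 0.263
```

```bash
python3 - <<'E'
from h import *
s=sensors.observe(); print({k:s[k] for k in ("t","tool_pos","tool_rot","force","ft_torque","width")},delta([.429,.3435,.06]))
q=get("scene"); w=get("wrist")
b=q["frame"][200:320,330:450]
cv2.imwrite("pics/c6.png",cv2.resize(np.hstack([cv2.resize(b,(384,384),interpolation=cv2.INTER_CUBIC),w["frame"][:,128:]]),(800,400))[:,:,::-1])
g=cv2.cvtColor(w["frame"],cv2.COLOR_RGB2GRAY).astype(int)
for v in (5,60,130,225): print(v,[u for u in range(180,330) if abs(g[v,u+1]-g[v,u-1])>30])
E
```

```text
{'t': 13.75, 'tool_pos': array([0.43013489, 0.34098564, 0.28770461]), 'tool_rot': array([ 3.92078349e-02,  9.99231014e-01, -2.31950469e-04, -2.69468050e-04]), 'force': array([-0.28040206, -0.34535431, -6.16034584]), 'ft_torque': array([0.01973831, 0.30188472, 0.04639077]), 'width': 0.26345101628478407} [0.02419867 0.05056133 4.55408144]
5 [217, 218, 219, 292, 293, 294]
60 [202, 203, 219, 220, 290, 291, 292, 316, 317]
130 [221, 222, 223, 286, 287, 292, 293]
225 [216, 217, 223, 224, 281, 282, 283, 298, 299]
```

View pics/c6.png

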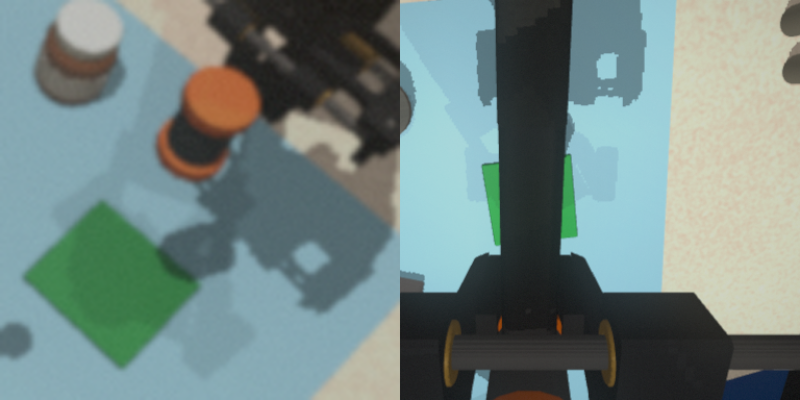

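>>> {"op": "apply_moves", "data": {"steps": "0 0.05 0.5 0 0 0 0;0 0 0.8 0 0 0 0;0 0 0.9 0 0 0 0;0 0 0.9 0 0 0 0;0 0 0.8 0 0 0 0;0 0 0.5 0 0 0 0;0 0 0.2 0 0 0 0;0 0 0.1 0 0 0 0"}}

```text
t: 14.85
tool_pos: [0.431, 0.3438, 0.0531]
tool_rot: [0.039, 0.999, 0.0, 0.0]
force: [-0.2, 0.2, -6.1]
width: 0.27
```

>>> {"op": "apply_moves", "data": {"steps": "0 0 0.04 0 0 0 0;0 0 0.02 0 0 0 0;0 0 0 0 0 0 0;0 0 0 0 0 0 0;0 0 0 0 0 0 0;0 0 0 0 0 0 35;0 0 0 0 0 0 50;0 0 0 0 0 0 70"}}

```text
t: 15.85
tool_pos: [0.4307, 0.344, 0.05]
tool_rot: [0.039, 0.999, 0.0, 0.0]
force: [0.2, 0.4, 0.2]
width: 0.554
```

>>> {"op": "apply_moves", "data": {"steps": "0 0 0 0 0 0 70;0 0 0 0 0 0 70;0 0 0 0 0 0 70;0 0 0 0 0 0 70;0 0 0 0 0 0 70;0 0 -0.2 0 0 0 70;0 0 -0.6 0 0 0 70;0 0 -0.7 0 0 0 70"}}

```text
t: 16.85
tool_pos: [0.4303, 0.3439, 0.126]
tool_rot: [0.039, 0.999, -0.0, -0.0]
force: [0.3, 0.4, 0.0]
width: 0.698
```

>>> {"op": "apply_moves", "data": {"steps": "0 0 -0.8 0 0 0 70;0 0 -0.8 0 0 0 70;0 0 -0.7 0 0 0 70;0 0 0 0 0 0 0;0 0 0 0 0 0 0;0 0 0 0 0 0 0;0 -0.4 0 0 0 0 0;0 -0.7 0 0 0 0 0"}}

```text
t: 17.85
tool_pos: [0.4258, 0.2879, 0.2391]
tool_rot: [0.039, 0.999, -0.0, -0.001]
force: [0.1, -0.7, -0.1]
width: 0.156
```

```bash
python3 - <<'E'
from h import *
p=get("wrist"); save(p,"w7.png"); q=get("top")
b=q["frame"][180:300,100:220]
cv2.imwrite("pics/c7.png",cv2.resize(np.hstack([cv2.resize(b,(384,384),interpolation=cv2.INTER_CUBIC),p["frame"]]),(800,343))[:,:,::-1])
s=sensors.observe(); print({k:s[k] for k in ("t","tool_pos","tool_rot","force","width")})
E
```

```text
{'t': 17.95, 'tool_pos': array([0.4257384 , 0.28625413, 0.23952479]), 'tool_rot': array([ 4.03911631e-02,  9.99183619e-01, -6.01299725e-04, -5.36445477e-04]), 'force': array([-0.35409497,  0.49534648, -0.0258271 ]), 'width': 0.06842534471646114}
```

View pics/c7.png

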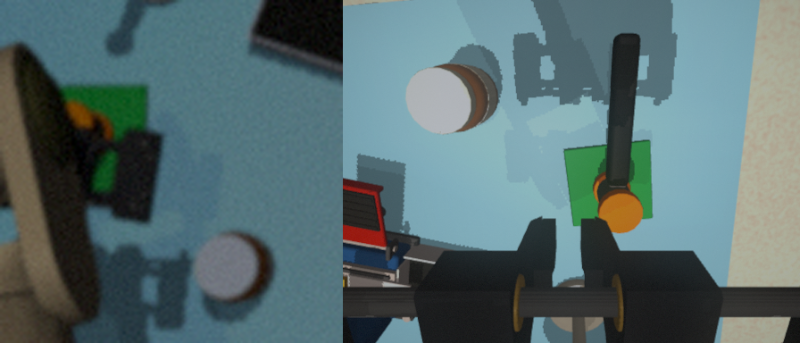

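>>> {"op": "apply_moves", "data": {"steps": "-0.2 -0.9 0 0 0 0 0;-0.3 -0.9 0 0 0 0 0;-0.3 -0.9 0 0 0 0 0;-0.3 -0.9 0 0 0 0 0;-0.26 -0.8 0 0 0 0 0;0 -0.65 0 0 0 0 0;0 0 0 0 0 0.67 0;0 0 0 0 0 0.6 0"}}

```text
t: 18.95
tool_pos: [0.474, 0.0314, 0.2395]
tool_rot: [0.136, 0.991, 0.0, -0.0]
force: [0.4, 1.0, -0.4]
width: 0.005
```

```bash
python3 - <<'E'
from h import *
p=get("wrist"); save(p,"w8.png")
s=sensors.observe(); print({k:s[k] for k in ("t","tool_pos","tool_rot","force","width")},yaw(s),delta([.474,.029,.08]),proj(p,(.474,.029,.056)))
hsv=cv2.cvtColor(p["frame"],cv2.COLOR_RGB2HSV)
r=cv2.inRange(hsv,(0,140,60),(6,255,255))|cv2.inRange(hsv,(174,140,60),(180,255,255)); c=cv2.findNonZero(r); print(cv2.boundingRect(c)); 
E
```

```text
{'t': 19.0, 'tool_pos': array([0.47399411, 0.03164816, 0.23954998]), 'tool_rot': array([ 1.37647653e-01,  9.90481233e-01,  6.67083877e-05, -2.16470273e-04]), 'force': array([-0.24873538,  0.23656151,  0.8082501 ]), 'width': 0.004689772380839762} 2.865420529371318 [-0.01598201 -0.05115568  3.19098904] [248.75925909 174.95815069]
(218, 140, 64, 79)
```

View pics/w8.png

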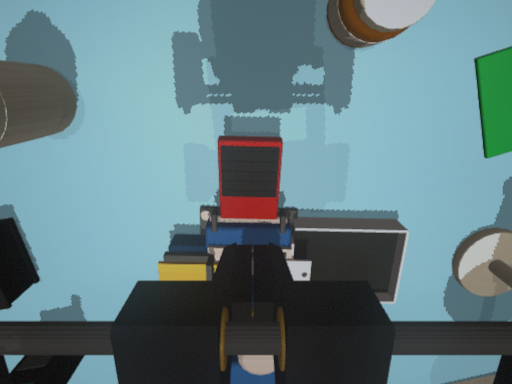

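>>> {"op": "apply_moves", "data": {"steps": "0.06 -0.03 0.5 0 0 0 0;0 0 0.8 0 0 0 0;0 0 0.8 0 0 0 0;0 0 0.7 0 0 0 0;0 0 0.39 0 0 0 0;0 0 0.2 0 0 0 0;0 0 0.2 0 0 0 0;0 0 0.15 0 0 0 0"}}

```text
t: 20.0
tool_pos: [0.4691, 0.0319, 0.0531]
tool_rot: [0.133, 0.991, 0.0, -0.002]
force: [-11.4, 2.4, 16.3]
width: 0.003
```

>>> {"op": "apply_moves", "data": {"steps": "0 0 0.06 0 0 0 0;0 0 0.04 0 0 0 0;0 0 0.04 0 0 0 0;0 0 0 0 0 0 0;0 0 0 0 0 0 0;0 0 0 0 0 0 0;0 0 0 0 0 0 0;0 0 0 0 0 0 0"}}

```text
t: 21.0
tool_pos: [0.4691, 0.032, 0.0494]
tool_rot: [0.133, 0.991, -0.0, -0.001]
force: [-21.8, 3.4, 56.3]
width: 0.007
```

>>> {"op": "apply_moves", "data": {"steps": "0 0 -0.2 0 0 0 0;0 0 -0.4 0 0 0 0;0 0 -0.6 0 0 0 0;0 0 -0.8 0 0 0 0;0 0 -0.8 0 0 0 0;0 0 -0.8 0 0 0 0;0 0 0 0 0 0 0;0 0 0 0 0 0 0"}}

```text
t: 22.0
tool_pos: [0.4705, 0.0314, 0.2253]
tool_rot: [0.134, 0.991, 0.0, -0.0]
force: [-0.4, -0.6, -0.2]
width: 0.001
```

```bash
python3 - <<'E'
from h import *
p=get("wrist"); q=get("scene")
b=q["frame"][110:340,170:440]
cv2.imwrite("pics/c9.png",cv2.resize(np.hstack([cv2.resize(b,(451,384),interpolation=cv2.INTER_CUBIC),p["frame"][:,150:430]]),(800,420))[:,:,::-1])
s=sensors.observe(); print({k:s[k] for k in ("t","tool_pos","tool_rot","force","width")})
E
```

```text
{'t': 22.1, 'tool_pos': array([0.47046693, 0.03147235, 0.22474046]), 'tool_rot': array([ 1.33862791e-01,  9.90999295e-01,  4.85329667e-05, -1.07169696e-03]), 'force': array([-0.10711426, -0.42677628, -0.09126268]), 'width': 0.006987472388683022}
```

View pics/c9.png

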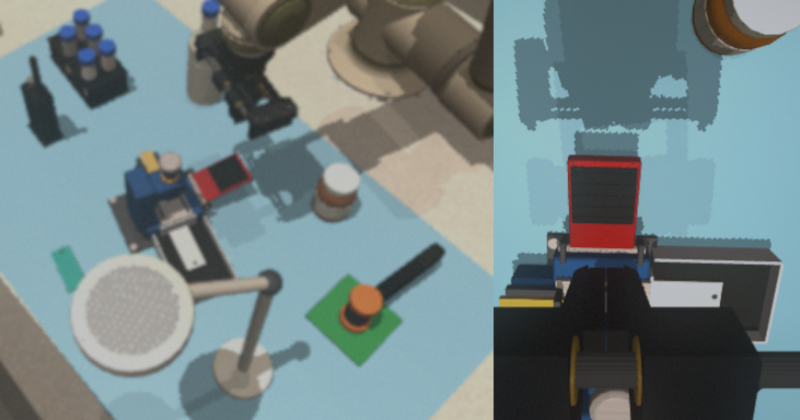

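```bash
python3 - <<'E'
from h import *
p=get("wrist"); q=get("scene")
y=-.265; O=np.array([.586,.008]); Rj=np.array([[np.cos(y),-np.sin(y)],[np.sin(y),np.cos(y)]])
J=lambda X:(Rj.T@(X[:2]-O)).round(4)
f=lambda a,b:(170+a/1.827,110+b/1.827)
for z in (.02,.034,.05):
    print(z,"wrist far end",J(ray(p,(359,257),z)),J(ray(p,(359,281),z)),"scene quad",[J(ray(q,f(*c),z)-np.array([.008,.007,0])) for c in [(170,232),(187,225),(207,263),(188,270)]])
print("tray rim far wrist",J(ray(p,(150+780/1.094-451,262/1.094),.034)))
print("scene tray far corner",J(ray(q,f(235,278),.034)-np.array([.008,.007,0])))
b=q["frame"][170:270,220:320]; w=p["frame"][200:300,260:410]
cv2.imwrite("pics/c10.png",cv2.resize(np.hstack([b,w]),(800,320),interpolation=cv2.INTER_CUBIC)[:,:,::-1])
print(sensors.observe()["t"])
E
```

```text
0.02 wrist far end [-0.0142  0.1155] [0.0176 0.1187] scene quad [array([0.0128, 0.0312]), array([-0.0192,  0.031 ]), array([-0.0181,  0.1086]), array([0.0157, 0.1069])]
0.034 wrist far end [-0.022   0.1104] [0.0084 0.1135] scene quad [array([0.0162, 0.0381]), array([-0.0154,  0.0379]), array([-0.0144,  0.1143]), array([0.019 , 0.1126])]
0.05 wrist far end [-0.031   0.1046] [-0.002   0.1075] scene quad [array([0.02  , 0.0459]), array([-0.0111,  0.0457]), array([-0.01  ,  0.1209]), array([0.0228, 0.1192])]
tray rim far wrist [-0.0431  0.1653]
scene tray far corner [-0.0431  0.1563]
22.2
```

View pics/c10.png

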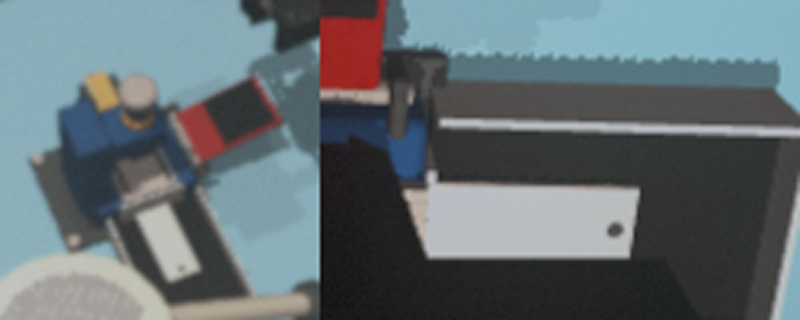

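```bash
python3 -c "
from h import *
print(order.job_done()); s=sensors.observe(); print(s['t'],s['force'])"
```

```text
the job is handed in; nothing more can be done
None
the job is handed in; nothing more can be done
```

I struck the punch to its stop with the mallet, stood the mallet back on its mat, pressed the pedal to its stop and released it. I then handed the job in at about 22 s; no verdict is reported.

- **First grasp:** it closed on air, because the fingers are slower than I had allowed for. The mallet was not visibly moved, and the second grasp held.
- **Blow:** the mallet was over the punch to within a few millimetres as far as I could measure. I commanded about 0.13–0.16 m/s at contact, but did not measure the punch's speed. The blow left it about at, or just short of, its stop. A slow extra push raised the force on the tool to 25 N without real further travel, so it reached the stop. The pictures after the blow show the punch sprung back.
- **Mallet:** it stands upright on its face on the mat, released, a few millimetres at most from the mat's middle by the tool position.
- **Pedal and tag:** I pressed until the force reached 56 N at the stop, and after release the pedal is back up. The tag lies in the tray, apparently leaning on the anvil edge, with its middle at about y 0.08 m in the jig frame. That is inside the limits; I estimate its height at about 0.03 m.
- **Other objects:** rack, bottle, jar, radio and lamp look unmoved in the last pictures, though I did not measure their positions again.
- **Disagreements:** the scene and top cameras differed by about 10 mm. I relied on the wrist camera for the mallet and punch positions, and to correct the pedal aim.

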